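# Dress the shop carousel and present the honey

### The arm

A 6-joint arm with a two-finger parallel gripper is mounted at the origin on the work surface. World frame = base frame: x ahead of the robot, y to its left, z up, the work surface at z = 0. Lengths are in mm, angles in rad, forces in N, time in s.
With the tool pointing down it reaches from about 225 to 725 mm from the base axis. Payload 3.1 kg.
Tool frame: the origin (TCP) lies at the very end of the fingers, on their centre line; the grasp point (between the pads) lies 19 mm behind it (manip.tcp_to_grasp is the z of the grasp point in the tool frame, in mm); z points along the fingers, y is the direction in which the jaws open and shut (so a half turn about z gives the same grasp; the last joint's range is limited). The gripper opens to 85 mm and grips with 20 to 120 N. Pads are 22 mm wide; open, the fingers measure 114 mm over their backs; the gripper's body (76 mm by 85 mm) begins 54 mm behind the grasp point. The pads swing forward as they close: fully open they stand 13 mm farther back than shut.
Start: joints at [-0.128, 0.048, 0.099, 1.622, 0, 1.443], TCP at [524.993, -0.012, 207.112] pointing down, gripper open.
Joint ranges: [-2.91, 2.91], [-0.99, 1.94], [-1.21, 1.42], [-2.12, 2.29], [-1.49, 1.47], [-3.14, 3.14]. Speed limits (rad/s): [2.79, 2.79, 3.14, 3.14, 3.14, 3.14].

### API

Orientations are given as a unit quaternion [w, x, y, z].
In Python, from station import manip, imaging, hand_in gives the robot as it stands.
- The arm moves only by the tool step_arm, never from a script. Its argument "moves" is one flat list of numbers, 6 for each row, row after row: the shift along the world's x, y, z in mm, then the turn, a rotation vector about the world's x, y, z in rad. In form: [x, y, z, wx, wy, wz, x, y, z, wx, wy, wz, ...]. A call has 1 to 20 rows; each row shifts and turns the commanded pose from where the row before left it; what a row does not reach is not made up. A row lasts 1/12 s, in which the tool goes at most 41.7 mm and 7.16 degrees, less where a joint would pass 70% of its speed; a pose out of reach is approached as far as the arm can. A call is refused whole if a number of a shift passes 41.7 or a number of a turn 0.125, either way. A call with a gripper value outside its range is refused whole. "grip" is the closure in counts, from 0 (fully open) to 255 (shut), set as the call begins (left out, the last holds). The fingers move at their own pace and stop on an object; "newtons" is the grip in N (left out, the last holds). Time passes only in rows, so rows that do not move let the fingers close. It gives the time, the measured TCP pose, the force and the opening at its end, in the units of the state.
- manip.read_state(): the state, without advancing time (a new reading comes with each control period).
- imaging.get_image(name): name is "scene" or "side" or "wrist"; returns a dict with "pixels" (480x640x3 uint8, red, green, blue), "range_z" (480x640 float32, mm along the optical axis (not along the pixel's ray), 0 where there is no reading), "fx", "fy", "cx", "cy" (pixels), "R" (3x3) and "t" (3): a world point X has camera coordinates R X + t. Camera axes: x right, y down, z forward; pixel columns grow to the right and rows downward; lengths in mm; the calibration is good to about 2 mm. A picture is of the moment at which its call begins.
- hand_in(): hands the job in, once; it reports no verdict.
The state is a dict: "t": time; "qpos": joint angles; "dq": joint speeds; "tau": joint torques, N m; "ee_pos": TCP position; "tcp_rot": TCP orientation; "contact_force": force on the tool from outside, world axes, zero at the start; "ft_torque": the same for the moment, N m; "opening": finger opening in mm.
Only numpy, scipy, OpenCV 4.12 (cv2) and the standard library are available. Lean on these libraries where they do the work, as an engineer would, in place of code of your own. Each camera call takes 0.05 s, during which the arm holds its last target.

### The job

Seat the dark wooden riser squarely in the carousel pocket that has only a blue disc in it, then stand the honey jar (yellow label, white lid) centred on the riser, and let go of both. Then turn the carousel until the honey stands in line with the red pointer on the stand, and finish with the gripper still gripping the carousel's centre handle, holding it still. The other two jars stay upright in their pockets and the juice bottle is left alone.

Things in the scene. Friction and masses are not known exactly. Their poses are not given: they have to be found in the camera images.
- pointer (a point): top centre of the red pointer's upright tip (28 mm wide, 34 mm long), fixed to the stand just outside the disc, 31 mm above the counter, 179 mm from the carousel's axis; x axis points straight outward from the carousel's axis, z up. It does not move in a run; its direction varies, roughly away from the robot
- carousel (a joint): disc's turn since the start, rad, grows counter-clockwise seen from above; free 2.5 rad either way, damped (0.25 N m s per rad) with light friction (0.08 N m), no spring, stays where left. Light wood disc 314 mm across, top 34 mm above the counter. On it three shallow aluminium rings form pockets, centres 115 mm from the axis: 64 mm inside, 72 mm outside, 10 mm high; their floor is the disc's top
- handle: centre handle, turns with the disc; origin on the axis at the disc's top (34 mm above the counter), z up. Steel post 18 mm across with a black plastic grip bar on top, 60 mm long along this x, 18 mm thick along y, from 100 to 145 mm above the origin. Pocket centres lie 115 mm out at +55, -55 and 180 degrees from this x axis
- liner: blue plastic disc, 60 mm across and 4 mm thick, lying loose on the floor of the pocket to be loaded (it marks that pocket, at +55 or -55 degrees); origin at the centre of its underside, so the riser's seat lies 4 mm above it, 6 mm below the pocket's rim. About 30 g
- riser: dark wooden round block, 56 mm across and 42 mm high, plain flat top, foot chamfered by 2 mm; standing on the counter to one side of the carousel, origin at the centre of its underside, z up. About 70 g. Seated, it stands 36 mm out of the pocket
- honey: honey jar: straight round jar 56 mm across and 65 mm high, amber with a yellow label all round and a white lid of the same width; standing on the counter on the other side, origin at the centre of its underside, z up. About 180 g; on the riser it stands loose, held by friction only, so jerky turning shifts it
- pickles: green jar with a green lid, 58 mm across, 80 mm high, standing loose in the other pocket at 55 degrees; origin at the centre of its underside. Bystander
- jam: dark red jar with a red lid, 58 mm across, 80 mm high, standing loose in the pocket at 180 degrees; origin at the centre of its underside. Bystander
- bottle: orange juice bottle, 72 mm across, 220 mm tall, standing on the counter; origin at the centre of its underside. Bystander

How it is judged:
By the outcome, as a careful person would: the job done as asked, in the order asked, and still so for the second after the job is handed in, while the arm keeps its last pose, push and grip.
It also fails if it takes over 64 s, if anything falls off the work surface, if the arm or the gripper's body presses on something with over 40 N, if the wrist force passes 120 N, or if a joint passes its speed limit or range.

## Working session

There is one attempt and no reset: what is moved stays moved. The work goes in short steps, Python scripts to look and compute and a tool call to move; the robot and the scene stay as the last step left them, time stands still between calls to the robot, and variables do not carry over. Pictures are saved under pics/ and viewed, and the job is handed in when it is done.

Besides the shell and the picture viewer there is one more tool, called after "Emit:" in YAML: its name, and indented under it one key for each argument. step_arm: Moves the arm, as the interface text tells. Its arguments: {"type":"object","properties":{"moves":{"type":"array","items":{"type":"number"}},"grip":{"type":"number"},"newtons":{"type":"number"}},"required":["moves"]}

```bash
ls; mkdir -p pics
python3 - <<'E'
from station import manip, imaging
import cv2,pickle
s=manip.read_state();print(s, manip.tcp_to_grasp)
d={}
for n in("scene","side","wrist"):
    im=imaging.get_image(n);d[n]=im
    cv2.imwrite(f"pics/{n}0.png",im["pixels"][:,:,::-1]);print(n,im["fx"],im["cx"],im["cy"],im["R"],im["t"],-im["R"].T@im["t"])
pickle.dump(d,open("d0.pkl","wb"))
E
```

```text
pics
{'t': 0.0, 'qpos': array([-1.27821082e-01,  4.87702571e-02,  9.75822935e-02,  1.62198260e+00,
       -5.00848515e-06,  1.44302863e+00]), 'dq': array([-9.43689364e-04, -4.59190609e-04, -2.23736961e-04, -6.99559847e-05,
        6.40087231e-05,  2.36465967e-04]), 'tau': array([ 2.96208136e-04, -3.38780022e+01,  3.20016932e+01,  2.03766406e-02,
       -2.11149008e-04,  6.20949692e-06]), 'ee_pos': array([5.24334845e+02, 6.00943382e-02, 2.05899278e+02]), 'tcp_rot': array([-0.00093803,  0.70712515,  0.70708741, -0.00072758]), 'contact_force': array([ 0.25602268, -0.28673048,  0.66551159]), 'ft_torque': array([-0.00599224, -0.04836856,  0.01569972]), 'opening': 85.29776235582135} -18.700000000000003
scene 498.0028064056604 321.9983018201622 237.22602389892893 [[-0.62112899  0.78370317  0.00284998]
 [ 0.58389522  0.46518942 -0.66533088]
 [-0.52274769 -0.41159221 -0.74654317]] [ 357.0013248  -301.45432322 1273.67440562] [1063.57196764  384.68475377  749.26861424]
side 604.0403656991832 320.9444314768427 235.99378890226953 [[ 0.7747148  -0.63224748 -0.00894965]
 [-0.33833986 -0.40253936 -0.85058109]
 [ 0.53417517  0.66198579 -0.52576773]] [-447.71970357  252.54734018 1203.66765709] [-210.66746373 -978.22029058  843.65467079]
wrist 338.68107361144877 317.00936400212106 238.7141670561842 [[ 9.99995128e-01  2.28486526e-04 -3.11315817e-03]
 [ 1.06020524e-03 -9.62892205e-01  2.69884194e-01]
 [-2.93597083e-03 -2.69886180e-01 -9.62887756e-01]] [-523.8374705   -35.59235072  379.60569683] [524.98716482  68.29842419 373.49270143]
```

View pics/scene0.png

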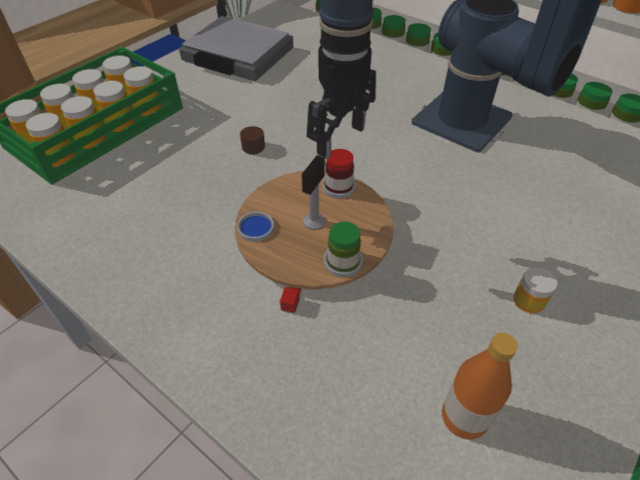

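View pics/side0.png

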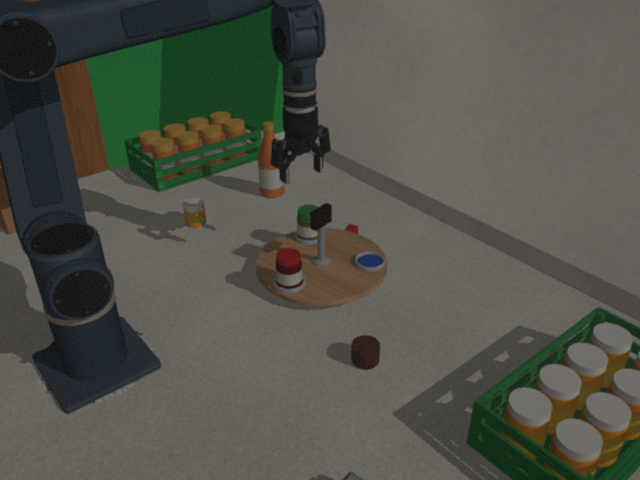

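View pics/wrist0.png

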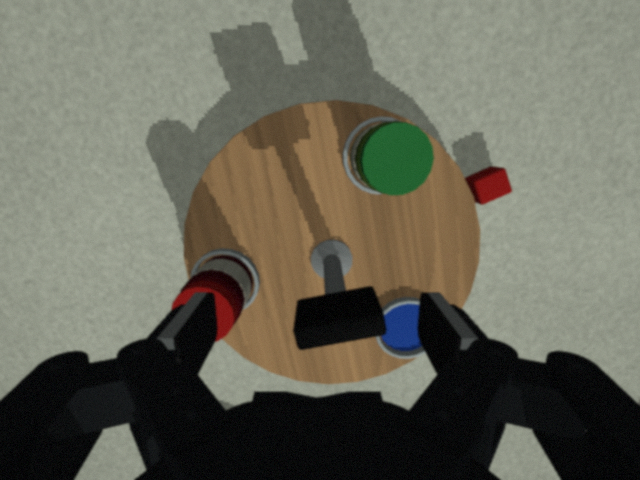

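```bash
cat > h.py <<'E'
import numpy as np,cv2
def cloud(im):
    z=im["range_z"].astype(float);v,u=np.mgrid[:480,:640]
    c=np.stack([(u-im["cx"])/im["fx"]*z,(v-im["cy"])/im["fy"]*z,z],-1)
    return (c-im["t"])@im["R"]
def cast(im,u,v,h):
    d=np.array([(u-im["cx"])/im["fx"],(v-im["cy"])/im["fy"],1])@im["R"]
    o=-im["R"].T@im["t"]
    return o+d*(h-o[2])/d[2]
def hsv(im): return cv2.cvtColor(im["pixels"],cv2.COLOR_RGB2HSV)
def fitc(P):
    A=np.c_[2*P,np.ones(len(P))];s=np.linalg.lstsq(A,(P**2).sum(1),rcond=None)[0]
    return s[:2],np.sqrt(s[2]+s[:2]@s[:2])
E
python3 - <<'E'
import pickle,numpy as np,cv2
from h import *
d=pickle.load(open("d0.pkl","rb"))
seeds={"scene":dict(blue=(256,227),riser=(252,134),honey=(540,279),green=(344,234),red=(340,159),ptr=(290,295),bar=(314,175)),
"side":dict(blue=(370,261),riser=(365,344),honey=(194,205),green=(307,214),red=(289,259),ptr=(352,229),bar=(321,216)),
"wrist":dict(blue=(403,328),green=(397,158),red=(215,305),ptr=(489,184),bar=(340,318))}
for n in seeds:
    im=d[n];H=hsv(im);C=cloud(im)
    for k,(u,v) in seeds[n].items(): print(n,k,H[v,u],im["pixels"][v,u],C[v,u].round(0))
E
```

```text
scene blue [112 180 133] [ 39  65 133] [ 624. -125.   37.]
scene riser [ 10 126  69] [69 46 35] [ 419. -331.   44.]
scene honey [ 19  12 164] [164 161 156] [427. 360.  66.]
scene green [ 66 156 100] [ 39 100  51] [590.  60. 115.]
scene red [  1 202 139] [139  32  29] [432. -68. 113.]
scene ptr [  1 196 139] [139  36  32] [701.  28.  30.]
scene bar [17 56 32] [32 29 25] [550. -38. 167.]
side blue [115 164  87] [31 41 87] [ 621. -131.   42.]
side riser [10 96 48] [48 36 30] [ 412. -340.   47.]
side honey [20 10 77] [77 76 74] [417. 339.  68.]
side green [ 64 127  70] [35 70 40] [565.  36. 118.]
side red [  1 198  94] [94 24 21] [417. -90. 115.]
side ptr [  1 187  94] [94 28 25] [694.  14.  36.]
side bar [30 32 24] [24 24 21] [532. -58. 166.]
wrist blue [111 201 128] [ 27  57 128] [ 620. -129.   38.]
wrist green [ 67 172  95] [31 95 46] [584.  58. 114.]
wrist red [  1 195  72] [72 18 17] [482.   3. 245.]
wrist ptr [  1 211 128] [128  24  22] [696.  30.  31.]
wrist bar [120  77  10] [ 7  7 10] [539. -40. 177.]
```

```bash
cat >> h.py <<'E'
COL=dict(blue=lambda H:(abs(H[...,0].astype(int)-113)<9)&(H[...,1]>120),
 green=lambda H:(abs(H[...,0].astype(int)-66)<9)&(H[...,1]>100),
 red=lambda H:((H[...,0]<6)|(H[...,0]>175))&(H[...,1]>150),
 riser=lambda H:(H[...,0]<20)&(H[...,1]>70)&(H[...,2]<90),
 honey=lambda H:(H[...,1]<45))
def top(im,col,near,h,rad=60,tol=5):
    C=cloud(im);H=hsv(im)
    m=COL[col](H)&(np.hypot(C[...,0]-near[0],C[...,1]-near[1])<rad)&(abs(C[...,2]-h)<tol)&(im["range_z"]>0)
    n,l,st,_=cv2.connectedComponentsWithStats(m.astype(np.uint8))
    if n<2: return None
    i=1+st[1:,4].argmax();m=(l==i).astype(np.uint8)
    c=max(cv2.findContours(m,cv2.RETR_EXTERNAL,cv2.CHAIN_APPROX_NONE)[0],key=len)
    hull=cv2.convexHull(c)[:,0]
    P=np.array([cast(im,u,v,h)[:2] for u,v in c[:,0]])
    ys,xs=np.nonzero(m)
    cen=cast(im,xs.mean(),ys.mean(),h)[:2]
    e=cv2.minEnclosingCircle(P.astype(np.float32))
    cc,r=fitc(P)
    return dict(n=int(st[i,4]),cen=cen.round(1),fit=cc.round(1),r=round(r,1),enc=np.round(e[0],1),er=round(e[1],1),zmed=round(float(np.median(C[m>0][:,2])),1))
E
python3 - <<'E'
import pickle
from h import *
d=pickle.load(open("d0.pkl","rb"))
for n in d:
    for k,near,h in (("blue",(622,-127),38),("green",(580,50),114),("red",(425,-75),114),("riser",(415,-335),42),("honey",(424,350),65)):
        print(n,k,top(d[n],k,near,h))
    print(n,"ptr",top(d[n],"red",(697,24),31))
im=d["wrist"];C=cloud(im);H=hsv(im)
for n in d:
    im=d[n];C=cloud(im);H=hsv(im)
    # disc
    m=(abs(C[...,2]-34)<4)&(np.hypot(C[...,0]-540,C[...,1]+40)<230)&(H[...,0]<25)&(H[...,1]>70)
    m=cv2.morphologyEx(m.astype(np.uint8),cv2.MORPH_OPEN,np.ones((3,3)))
    c=max(cv2.findContours(m,0,cv2.CHAIN_APPROX_NONE)[0],key=len)
    P=np.array([cast(im,u,v,34)[:2] for u,v in c[:,0]])
    hu=cv2.convexHull(P.astype(np.float32))[:,0].astype(float)
    for _ in range(4):
        cc,r=fitc(P);P=P[abs(np.hypot(*(P-cc).T)-r)<3+20*(_<1)]
    print(n,"disc",cc,r,len(P))
    # bar top
    m=(abs(C[...,2]-179)<4)&(np.hypot(C[...,0]-540,C[...,1]+40)<60)&(im["pixels"].max(-1)<60)
    c=max(cv2.findContours(m.astype(np.uint8),0,cv2.CHAIN_APPROX_NONE)[0],key=len)
    P=np.array([cast(im,u,v,179)[:2] for u,v in c[:,0]]).astype(np.float32)
    print(n,"bar",cv2.minAreaRect(P),m.sum(), np.median(C[m][:,2]))
E
```

```text
scene blue {'n': 474, 'cen': array([ 623.2, -127.9]), 'fit': array([ 622.8, -128.2]), 'r': np.float64(26.9), 'enc': array([ 622.9, -127.6]), 'er': 28.7, 'zmed': 37.4}
scene green {'n': 582, 'cen': array([588.5,  59.2]), 'fit': array([588. ,  58.9]), 'r': np.float64(26.4), 'enc': array([588.3,  59.2]), 'er': 28.4, 'zmed': 113.5}
scene red {'n': 366, 'cen': array([431.3, -68.7]), 'fit': array([431.1, -69.3]), 'r': np.float64(26.2), 'enc': array([432.4, -70.2]), 'er': 29.7, 'zmed': 113.4}
scene riser {'n': 285, 'cen': array([ 418.7, -334.4]), 'fit': array([ 418.6, -334.5]), 'r': np.float64(27.4), 'enc': array([ 419.2, -333.2]), 'er': 31.5, 'zmed': 41.3}
scene honey {'n': 704, 'cen': array([429.7, 359.8]), 'fit': array([429.3, 359.4]), 'r': np.float64(27.8), 'enc': array([429.9, 359.1]), 'er': 29.8, 'zmed': 64.2}
scene ptr {'n': 249, 'cen': array([704.3,  29.6]), 'fit': array([704.1,  29.4]), 'r': np.float64(16.7), 'enc': array([705.3,  28.6]), 'er': 21.0, 'zmed': 30.3}
side blue {'n': 200, 'cen': array([ 626.5, -123.8]), 'fit': array([ 626.7, -123.6]), 'r': np.float64(24.3), 'enc': arra
[... 1432 characters left out ...]
, 'fit': array([698.7,  27.8]), 'r': np.float64(16.6), 'enc': array([699. ,  26.9]), 'er': 19.7, 'zmed': 31.2}
scene disc [555.0712659  -32.97749268] 139.31728771683908 85
scene bar ((543.8287353515625, -45.38713455200195), (61.29059600830078, 17.558042526245117), 11.777387619018555) 215 178.16738983936517
side disc [ 534.52280736 -143.42477911] 53.27739398161808 26
side bar ((535.9221801757812, -51.06646728515625), (62.53544616699219, 24.36874008178711), 5.749463081359863) 118 180.0505114846987
wrist disc [535.93074871 -25.97599615] 133.00113554192447 177
wrist bar ((538.7057495117188, -46.516998291015625), (58.42753219604492, 19.424348831176758), 11.450167655944824) 2307 179.36673799528074
```

Emit:
step_arm:
  moves: [-4, -12, 0, 0, 0, 0, -8, -25, 0, 0, 0, 0, -8, -25, 0, 0, 0, 0, -8, -25, 0, 0, 0, 0, -8, -25, 0, 0, 0, 0, -8, -25, 0, 0, 0, 0, -8, -25, 0, 0, 0, 0, -8, -25, 0, 0, 0, 0, -8, -25, -10, 0, 0, 0, -8, -25, -10, 0, 0, 0, -8, -25, -10, 0, 0, 0, -8, -25, -10, 0, 0, 0, -8, -25, -10, 0, 0, 0, -6, -20, -10, 0, 0, 0, -2, -5, 0, 0, 0, 0, 0, 0, 0, 0, 0, 0, 0, 0, 0, 0, 0, 0]
  grip: 0
  newtons: 30

```text
t: 1.57
ee_pos: [416.6, -336.9, 147.3]
tcp_rot: [-0.0, 0.707, 0.707, 0.0]
contact_force: [0.6, 0.4, -0.2]
opening: 85.7
```

```bash
cat > shot.py <<'E'
import sys,pickle,cv2
from station import manip,imaging
from h import *
def shot(tag,names=("wrist",)):
    s=manip.read_state();print("t",s["t"],"p",s["ee_pos"].round(1),"q",s["tcp_rot"].round(3),"F",s["contact_force"].round(1),"op",s["opening"].__round__(1))
    d={n:imaging.get_image(n) for n in names};pickle.dump(d,open(tag+".pkl","wb"))
    for n in d: cv2.imwrite(f"pics/{tag}_{n}.png",d[n]["pixels"][:,:,::-1])
    return s,d
E
python3 - <<'E'
from shot import *
s,d=shot("a1")
print(top(d["wrist"],"riser",(415,-335),42))
E
```

```text
t 1.5667 p [ 416.6 -336.9  147.3] q [-0.     0.707  0.707  0.   ] F [ 0.6  0.4 -0.2] op 85.7
{'n': 3345, 'cen': array([ 414.2, -336.1]), 'fit': array([ 414.2, -336.9]), 'r': np.float64(27.2), 'enc': array([ 414.5, -336.8]), 'er': 28.0, 'zmed': 42.6}
```

View pics/a1_wrist.png

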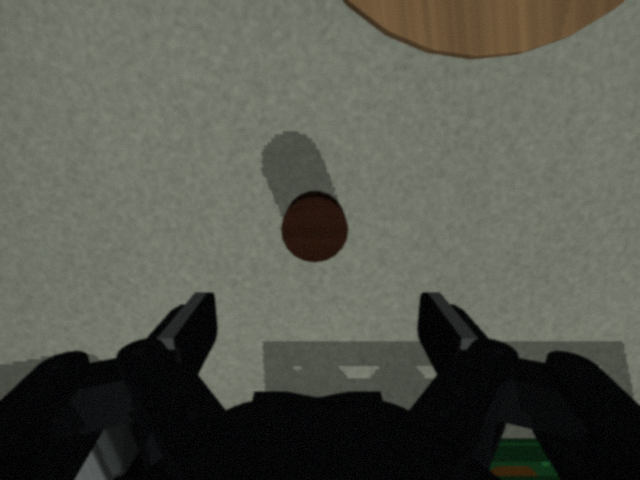

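Emit:
step_arm:
  moves: [-2, 0, -12, 0, 0, 0, 0, 0, -22, 0, 0, 0, 0, 0, -24, 0, 0, 0, 0, 0, -24, 0, 0, 0, 0, 0, -24, 0, 0, 0, 0, 0, -18, 0, 0, 0, 0, 0, -10, 0, 0, 0, 0, 0, -5, 0, 0, 0, 0, 0, 0, 0, 0, 0, 0, 0, 0, 0, 0, 0]

```text
t: 2.45
ee_pos: [415.9, -337.3, 9.4]
tcp_rot: [0.001, 0.707, 0.707, 0.0]
contact_force: [0.2, -0.1, 0.6]
opening: 85.6
```

Emit:
step_arm:
  moves: [0, 0, 0, 0, 0, 0, 0, 0, 0, 0, 0, 0, 0, 0, 0, 0, 0, 0, 0, 0, 0, 0, 0, 0, 0, 0, 0, 0, 0, 0, 0, 0, 0, 0, 0, 0, 0, 0, 0, 0, 0, 0, 0, 0, 0, 0, 0, 0, 0, 0, 0, 0, 0, 0]
  grip: 255

```text
t: 3.2
ee_pos: [415.8, -338.0, 10.2]
tcp_rot: [0.001, 0.707, 0.707, -0.0]
contact_force: [-1.4, 1.4, 4.9]
opening: 53.9
```

Emit:
step_arm:
  moves: [0, 0, 0, 0, 0, 0, 0, 0, 0, 0, 0, 0]

```text
t: 3.37
ee_pos: [415.8, -337.9, 10.2]
tcp_rot: [0.001, 0.707, 0.707, -0.0]
contact_force: [-0.6, 1.0, 5.3]
opening: 53.5
```

Run:
```python
from shot import *
s,d=shot("a2",("wrist","side"))
print(top(d["wrist"],"riser",(415,-335),42))
```

```text
t 3.3667 p [ 415.8 -337.9   10.2] q [ 0.001  0.707  0.707 -0.   ] F [-0.6  1.   5.3] op 53.5
{'n': 11648, 'cen': array([ 415.9, -335.4]), 'fit': array([ 415.9, -336.9]), 'r': np.float64(27.8), 'enc': array([ 415.8, -336.7]), 'er': 28.7, 'zmed': 42.6}
```

View pics/a2_wrist.png

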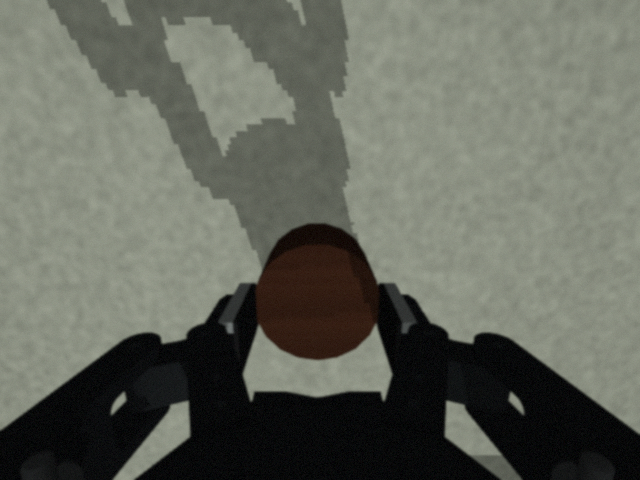

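View pics/a2_side.png

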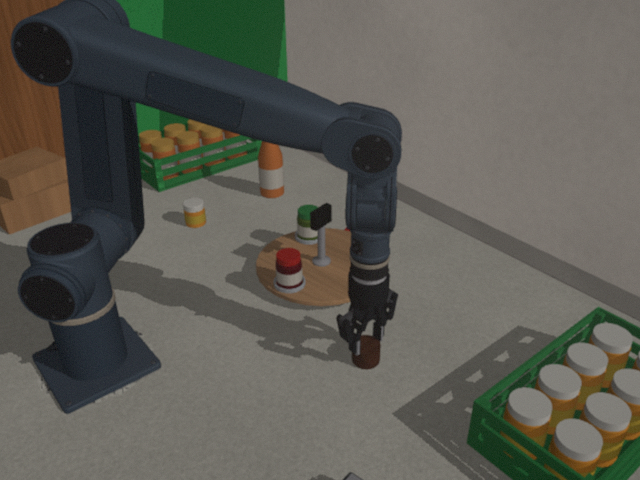

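Emit:
step_arm:
  moves: [0, 0, 10, 0, 0, 0, 0, 0, 20, 0, 0, 0, 0, 0, 25, 0, 0, 0, 0, 0, 25, 0, 0, 0, 10, 6, 25, 0, 0, 0, 20, 14, 15, 0, 0, 0, 22, 14, 10, 0, 0, 0, 22, 14, 0, 0, 0, 0, 22, 14, 0, 0, 0, 0, 22, 14, 0, 0, 0, 0, 22, 14, 0, 0, 0, 0, 22, 14, 0, 0, 0, 0, 20, 14, 0, 0, 0, 0, 14, 10, 0, 0, 0, 0, 8, 6, 0, 0, 0, 0, 2, 2, 0, 0, 0, 0, 0, 0, 0, 0, 0, 0, 0, 0, 0, 0, 0, 0, 0, 0, 0, 0, 0, 0]

```text
t: 5.05
ee_pos: [620.1, -201.9, 138.4]
tcp_rot: [-0.0, 0.708, 0.707, -0.0]
contact_force: [0.4, -0.0, -1.1]
opening: 53.1
```

Run:
```python
from shot import *
s,d=shot("a3",("wrist",))
for k,near,h in (("blue",(622,-127),38),("green",(585,58),114)):
  print(top(d["wrist"],k,near,h))
p=s["ee_pos"];print(top(d["wrist"],"riser",p[:2],p[2]+32,tol=8))
im=d["wrist"];C=cloud(im)
# ring: z ~44 near pocket
m=(abs(C[...,2]-44)<2.5)&(np.hypot(C[...,0]-622,C[...,1]+127)<45)
print(m.sum()); P=C[m][:,:2];print(fitc(P), cv2.minEnclosingCircle(P.astype(np.float32)))
```

```text
t 5.05 p [ 620.1 -201.9  138.4] q [-0.     0.708  0.707 -0.   ] F [ 0.4 -0.  -1.1] op 53.1
{'n': 4965, 'cen': array([ 622.7, -126.2]), 'fit': array([ 622.7, -127.1]), 'r': np.float64(29.1), 'enc': array([ 622.7, -127.2]), 'er': 29.6, 'zmed': 38.6}
None
{'n': 11772, 'cen': array([ 620.3, -198.9]), 'fit': array([ 620.3, -200.4]), 'r': np.float64(27.9), 'enc': array([ 620.4, -200.2]), 'er': 28.9, 'zmed': 170.6}
1677
(array([ 623.08915888, -127.20628509]), np.float64(33.608350654052934)) ((623.1834716796875, -127.17693328857422), 35.94689178466797)
```

View pics/a3_wrist.png

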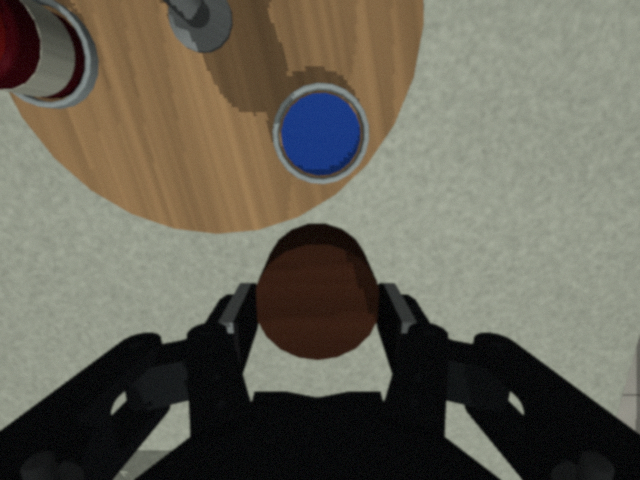

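Emit:
step_arm:
  moves: [1, 10, 0, 0, 0, 0, 1, 20, 0, 0, 0, 0, 1, 20, 0, 0, 0, 0, 0, 14, -5, 0, 0, 0, 0, 7, -10, 0, 0, 0, 0, 2.5, -18, 0, 0, 0, 0, 0, -18, 0, 0, 0, 0, 0, -14, 0, 0, 0, 0, 0, -8, 0, 0, 0, 0, 0, -3, 0, 0, 0, 0, 0, 0, 0, 0, 0, 0, 0, 0, 0, 0, 0, 0, 0, 0, 0, 0, 0]

```text
t: 6.18
ee_pos: [624.9, -127.9, 63.5]
tcp_rot: [0.001, 0.707, 0.707, 0.001]
contact_force: [0.9, 0.4, -0.6]
opening: 53.2
```

Run:
```python
from shot import *
s,d=shot("a4",("wrist","scene"))
p=s["ee_pos"];print(top(d["wrist"],"riser",p[:2],p[2]+32,tol=8))
print(top(d["wrist"],"green",(585,58),114))
im=d["wrist"];C=cloud(im)
m=(abs(C[...,2]-44)<2.5)&(np.hypot(C[...,0]-622,C[...,1]+127)<45)&(np.hypot(C[...,0]-622,C[...,1]+127)>29)
print(m.sum()); P=C[m][:,:2];print(fitc(P))
```

```text
t 6.1833 p [ 624.9 -127.9   63.5] q [0.001 0.707 0.707 0.001] F [ 0.9  0.4 -0.6] op 53.2
{'n': 11832, 'cen': array([ 624.8, -125. ]), 'fit': array([ 624.6, -126.5]), 'r': np.float64(28.1), 'enc': array([ 623.2, -126.9]), 'er': 30.1, 'zmed': 95.7}
None
1433
(array([ 623.13689345, -126.57553964]), np.float64(33.54229109695579))
```

View pics/a4_wrist.png

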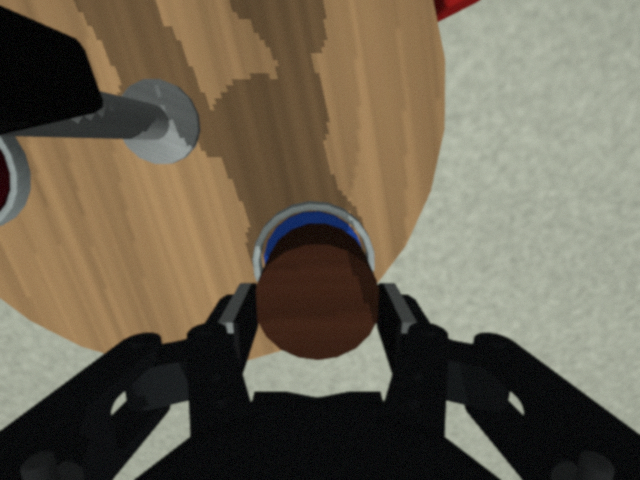

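View pics/a4_scene.png

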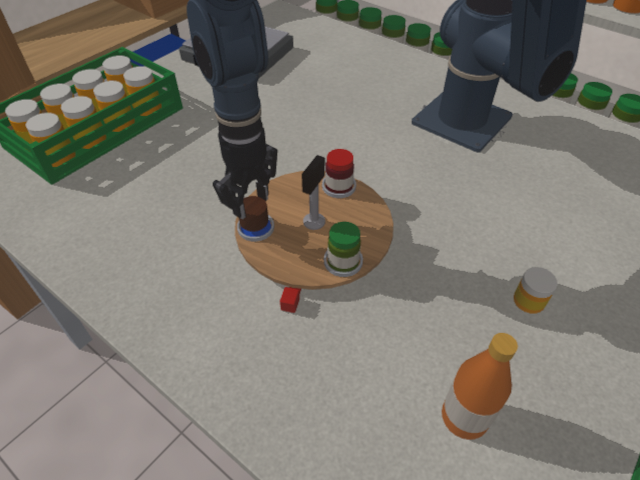

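Emit:
step_arm:
  moves: [-1.7, -0.4, 0, 0, 0, 0, 0, 0, -2, 0, 0, 0, 0, 0, -3, 0, 0, 0, 0, 0, -3, 0, 0, 0, 0, 0, -2, 0, 0, 0, 0, 0, -2, 0, 0, 0, 0, 0, -1, 0, 0, 0, 0, 0, 0, 0, 0, 0, 0, 0, 0, 0, 0, 0]

```text
t: 7.03
ee_pos: [622.3, -127.9, 49.0]
tcp_rot: [-0.0, 0.707, 0.707, -0.0]
contact_force: [-0.2, 0.3, -1.0]
opening: 53.7
```

Emit:
step_arm:
  moves: [0, 0, -1, 0, 0, 0, 0, 0, 0, 0, 0, 0]

```text
t: 7.2
ee_pos: [622.6, -128.0, 48.4]
tcp_rot: [0.0, 0.707, 0.707, 0.0]
contact_force: [-0.3, -0.4, -0.7]
opening: 53.6
```

Run:
```python
from shot import *
s,d=shot("a5",("wrist",))
p=s["ee_pos"];print(top(d["wrist"],"riser",p[:2],p[2]+32,tol=8))
im=d["wrist"];C=cloud(im)
r=np.hypot(C[...,0]-623,C[...,1]+127)
m=(abs(C[...,2]-44)<2.5)&(r<45)&(r>29)
print(m.sum()); P=C[m][:,:2];print(fitc(P))
```

```text
t 7.2 p [ 622.6 -128.    48.4] q [0.    0.707 0.707 0.   ] F [-0.3 -0.4 -0.7] op 53.6
{'n': 11838, 'cen': array([ 622.6, -125. ]), 'fit': array([ 622.4, -126.5]), 'r': np.float64(28.1), 'enc': array([ 620.9, -126.9]), 'er': 30.1, 'zmed': 80.6}
1670
(array([ 623.0667483 , -126.40585788]), np.float64(33.44656444119134))
```

View pics/a5_wrist.png

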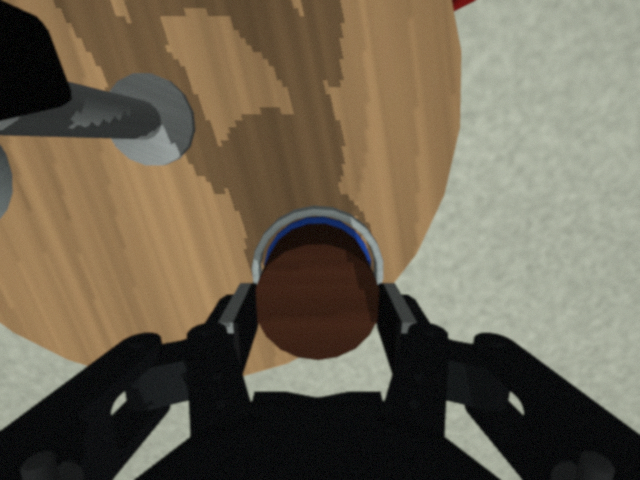

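Emit:
step_arm:
  moves: [0.3, 0, -1, 0, 0, 0, 0, 0, 0, 0, 0, 0, 0, 0, 0, 0, 0, 0]

```text
t: 7.5
ee_pos: [622.7, -127.9, 48.3]
tcp_rot: [0.0, 0.707, 0.707, 0.0]
contact_force: [-2.4, 1.0, 4.7]
opening: 53.4
```

Contact: seated. Release gently.

Emit:
step_arm:
  moves: [0, 0, 0, 0, 0, 0, 0, 0, 0, 0, 0, 0, 0, 0, 0, 0, 0, 0, 0, 0, 0, 0, 0, 0, 0, 0, 0, 0, 0, 0, 0, 0, 0, 0, 0, 0]
  grip: 0

```text
t: 8.0
ee_pos: [622.5, -127.9, 46.8]
tcp_rot: [-0.0, 0.707, 0.707, -0.0]
contact_force: [-0.0, 0.3, 0.0]
opening: 85.2
```

Emit:
step_arm:
  moves: [0, 0, 8, 0, 0, 0, 0, 0, 20, 0, 0, 0, 0, 0, 30, 0, 0, 0, 0, 0, 30, 0, 0, 0, 0, 0, 20, 0, 0, 0, 0, 0, 10, 0, 0, 0, 0, -5, 0, 0, 0, 0, 0, 0, 0, 0, 0, 0, 0, 0, 0, 0, 0, 0]

```text
t: 8.75
ee_pos: [621.7, -133.0, 163.0]
tcp_rot: [-0.001, 0.707, 0.707, -0.001]
contact_force: [-1.2, 0.1, 0.3]
opening: 85.5
```

Run:
```python
from shot import *
s,d=shot("a6",("wrist",))
print(top(d["wrist"],"riser",(622,-127),80,tol=8))
im=d["wrist"];C=cloud(im)
r=np.hypot(C[...,0]-623,C[...,1]+127)
m=(abs(C[...,2]-44)<2.5)&(r<45)&(r>29)
print(m.sum()); P=C[m][:,:2];print(fitc(P))
```

```text
t 8.75 p [ 621.7 -133.   163. ] q [-0.001  0.707  0.707 -0.001] F [-1.2  0.1  0.3] op 85.5
{'n': 4042, 'cen': array([ 622.8, -126.1]), 'fit': array([ 622.9, -126.9]), 'r': np.float64(27.4), 'enc': array([ 623.2, -127. ]), 'er': 28.4, 'zmed': 80.6}
715
(array([ 623.21446593, -126.81342527]), np.float64(33.78045050235685))
```

View pics/a6_wrist.png

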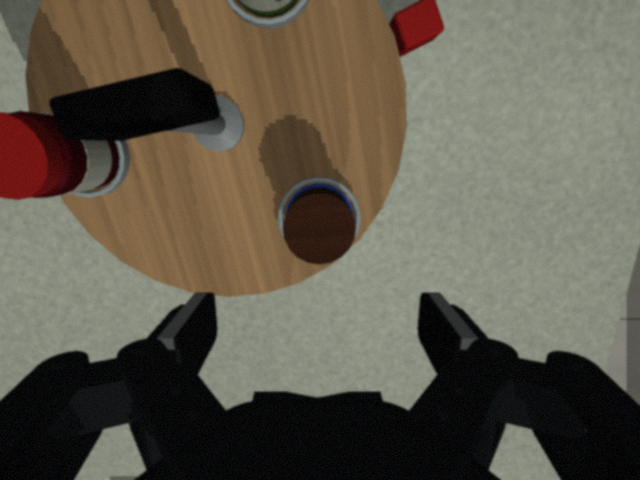

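Run:
```python
import pickle
from h import *
d=pickle.load(open("d0.pkl","rb"))
print(cast(d["scene"],468,415,0),cast(d["scene"],503,345,220),cast(d["side"],270,188,0))
```

```text
[685.27607404 372.66704574   0.        ] [693.38569747 369.16746656 220.        ] [703.60397618 400.03779443   0.        ]
```

Emit:
step_arm:
  moves: [-5, 0, 25, 0, 0, 0, -10, 10, 25, 0, 0, 0, -10, 20, 10, 0, 0, 0, -12, 28, 5, 0, 0, 0, -12, 30, 0, 0, 0, 0, -12, 30, 0, 0, 0, 0, -12, 30, 0, 0, 0, 0, -12, 30, 0, 0, 0, 0, -12, 30, 0, 0, 0, 0, -12, 30, 0, 0, 0, 0, -12, 30, 0, 0, 0, 0, -12, 30, 0, 0, 0, 0, -12, 30, 0, 0, 0, 0, -12, 30, 0, 0, 0, 0, -12, 30, 0, 0, 0, 0, -12, 30, -5, 0, 0, 0, -10, 30, -20, 0, 0, 0, -4, 28, -30, 0, 0, 0, 0, 15, -10, 0, 0, 0, 0, 0, 0, 0, 0, 0]

```text
t: 10.47
ee_pos: [424.0, 358.7, 158.8]
tcp_rot: [-0.001, 0.706, 0.708, -0.005]
contact_force: [-0.3, -0.7, -0.6]
opening: 85.3
```

Emit:
step_arm:
  moves: [0, 0, 0, 0, 0, 0, 0, 0, 0, 0, 0, 0]

```text
t: 10.63
ee_pos: [428.0, 357.1, 165.3]
tcp_rot: [0.0, 0.707, 0.707, -0.0]
contact_force: [0.8, -0.4, 1.7]
opening: 85.3
```

Run:
```python
from shot import *
s,d=shot("b1",("wrist",))
print(top(d["wrist"],"honey",(425,358),65,tol=6))
```

```text
t 10.6333 p [428.  357.1 165.3] q [ 0.     0.707  0.707 -0.   ] F [ 0.8 -0.4  1.7] op 85.3
{'n': 3553, 'cen': array([425.1, 361.3]), 'fit': array([425.2, 360.6]), 'r': np.float64(27.4), 'enc': array([425.2, 360.6]), 'er': 28.1, 'zmed': 65.6}
```

View pics/b1_wrist.png

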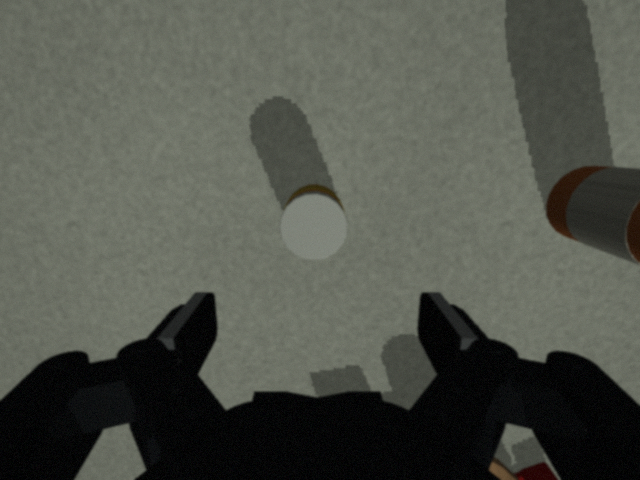

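Emit:
step_arm:
  moves: [-3, 2.5, -10, 0, 0, 0, 0, 0, -22, 0, 0, 0, 0, 0, -26, 0, 0, 0, 0, 0, -26, 0, 0, 0, 0, 0, -26, 0, 0, 0, 0, 0, -18, 0, 0, 0, 0, 0, -10, 0, 0, 0, 0, 0, -5, 0, 0, 0, 0, 0, 0, 0, 0, 0, 0, 0, 0, 0, 0, 0]

```text
t: 11.52
ee_pos: [425.5, 360.9, 23.4]
tcp_rot: [0.0, 0.707, 0.707, 0.001]
contact_force: [0.4, -0.4, 1.4]
opening: 85.3
```

Emit:
step_arm:
  moves: [0, 0, 0, 0, 0, 0, 0, 0, 0, 0, 0, 0, 0, 0, 0, 0, 0, 0, 0, 0, 0, 0, 0, 0, 0, 0, 0, 0, 0, 0, 0, 0, 0, 0, 0, 0, 0, 0, 0, 0, 0, 0, 0, 0, 0, 0, 0, 0, 0, 0, 0, 0, 0, 0, 0, 0, 0, 0, 0, 0]
  grip: 255

```text
t: 12.35
ee_pos: [425.5, 361.4, 23.9]
tcp_rot: [0.0, 0.707, 0.707, 0.001]
contact_force: [-0.8, -0.0, 6.3]
opening: 54.7
```

Run:
```python
from shot import *
s,d=shot("b2",("wrist",))
print(top(d["wrist"],"honey",(425,358),65,tol=6))
```

```text
t 12.35 p [425.5 361.4  23.9] q [0.    0.707 0.707 0.001] F [-0.8 -0.   6.3] op 54.7
{'n': 13243, 'cen': array([425.6, 362.4]), 'fit': array([425.6, 360.8]), 'r': np.float64(28.3), 'enc': array([425.6, 359. ]), 'er': 30.8, 'zmed': 65.7}
```

View pics/b2_wrist.png

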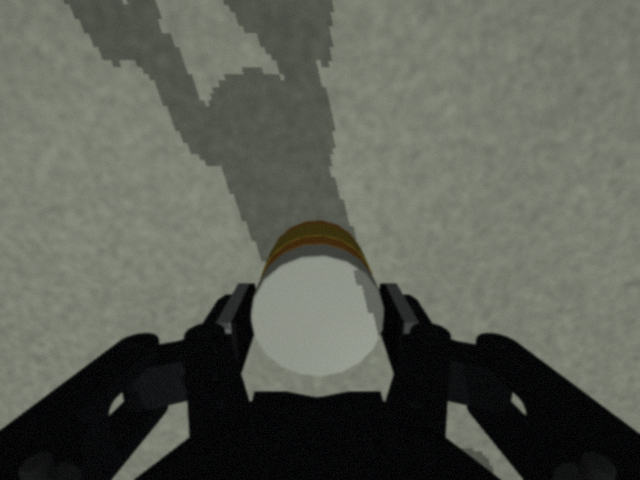

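Emit:
step_arm:
  moves: [0, 0, 10, 0, 0, 0, 0, 0, 20, 0, 0, 0, 0, 0, 28, 0, 0, 0, 0, 0, 30, 0, 0, 0, 4, -8, 30, 0, 0, 0, 8, -16, 30, 0, 0, 0, 10, -24, 30, 0, 0, 0, 11, -26, 18, 0, 0, 0, 11, -28, 5, 0, 0, 0, 11, -28, 0, 0, 0, 0, 11, -28, 0, 0, 0, 0, 11, -28, 0, 0, 0, 0, 11, -28, 0, 0, 0, 0, 11, -28, 0, 0, 0, 0, 11, -28, 0, 0, 0, 0, 11, -28, 0, 0, 0, 0, 11, -28, 0, 0, 0, 0, 11, -28, 0, 0, 0, 0, 11, -28, 0, 0, 0, 0, 11, -28, 0, 0, 0, 0]

```text
t: 14.07
ee_pos: [589.6, -50.8, 222.9]
tcp_rot: [-0.0, 0.707, 0.707, -0.0]
contact_force: [0.7, -0.6, -1.7]
opening: 54.8
```

Emit:
step_arm:
  moves: [11, -28, 0, 0, 0, 0, 10, -26, 0, 0, 0, 0, 6, -18, 0, 0, 0, 0, 4, -9, 0, 0, 0, 0, 0, -3, 0, 0, 0, 0, 0, 0, 0, 0, 0, 0, 0, 0, 0, 0, 0, 0, 0, 0, 0, 0, 0, 0]

```text
t: 14.73
ee_pos: [620.3, -131.9, 223.5]
tcp_rot: [-0.0, 0.707, 0.708, 0.0]
contact_force: [0.0, 0.4, -1.0]
opening: 55.0
```

Emit:
step_arm:
  moves: [1, 2, -8, 0, 0, 0, 1, 2, -16, 0, 0, 0, 0.6, 1.7, -20, 0, 0, 0, 0, 0, -20, 0, 0, 0, 0, 0, -18, 0, 0, 0, 0, 0, -14, 0, 0, 0, 0, 0, -9, 0, 0, 0, 0, 0, -4, 0, 0, 0, 0, 0, -2, 0, 0, 0, 0, 0, 0, 0, 0, 0, 0, 0, 0, 0, 0, 0]

```text
t: 15.65
ee_pos: [623.9, -127.8, 113.4]
tcp_rot: [0.001, 0.707, 0.707, 0.0]
contact_force: [0.7, 0.1, -0.8]
opening: 54.9
```

Run:
```python
from shot import *
s,d=shot("b3",("wrist","scene","side"))
p=s["ee_pos"];print(top(d["wrist"],"honey",p[:2],p[2]+41,tol=6))
im=d["wrist"];C=cloud(im)
r=np.hypot(C[...,0]-623,C[...,1]+127)
m=(abs(C[...,2]-44)<2.5)&(r<45)&(r>29)
print(m.sum()); P=C[m][:,:2];print(fitc(P))
```

```text
t 15.65 p [ 623.9 -127.8  113.4] q [0.001 0.707 0.707 0.   ] F [ 0.7  0.1 -0.8] op 54.9
{'n': 13264, 'cen': array([ 624. , -126.6]), 'fit': array([ 624. , -128.2]), 'r': np.float64(28.4), 'enc': array([ 624.3, -130. ]), 'er': 31.0, 'zmed': 155.0}
932
(array([ 623.18034505, -126.54100381]), np.float64(33.60185231227874))
```

View pics/b3_wrist.png

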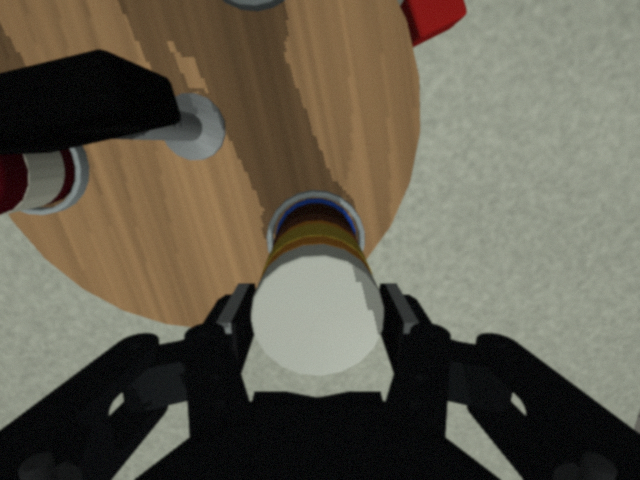

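View pics/b3_scene.png

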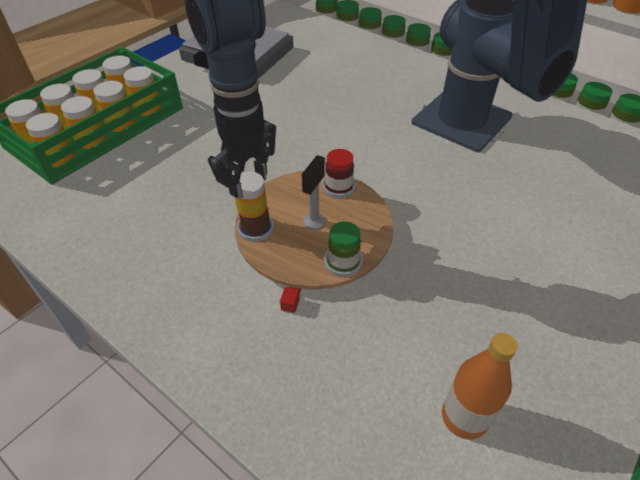

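View pics/b3_side.png

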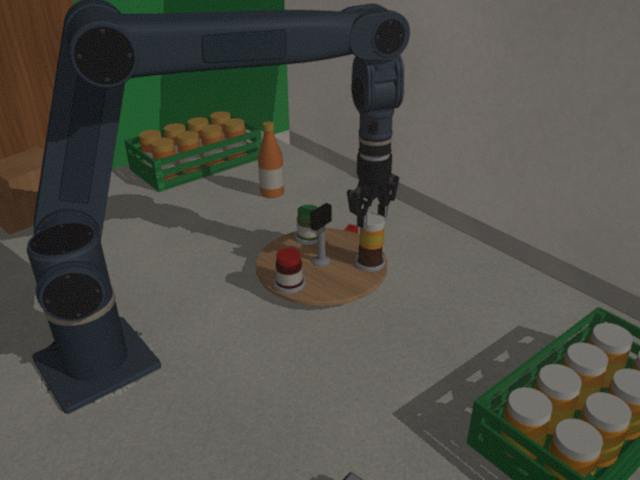

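Emit:
step_arm:
  moves: [-0.9, 1.4, -1, 0, 0, 0, 0, 0, -3, 0, 0, 0, 0, 0, -2, 0, 0, 0, 0, 0, -1, 0, 0, 0, 0, 0, -1, 0, 0, 0, 0, 0, 0, 0, 0, 0, 0, 0, 0, 0, 0, 0]

```text
t: 16.38
ee_pos: [622.3, -126.3, 104.2]
tcp_rot: [0.0, 0.707, 0.707, 0.0]
contact_force: [-0.1, -0.1, -1.5]
opening: 54.8
```

Emit:
step_arm:
  moves: [0.5, 0, -0.7, 0, 0, 0, 0, 0, 0, 0, 0, 0, 0, 0, 0, 0, 0, 0]

```text
t: 16.63
ee_pos: [622.9, -126.4, 104.0]
tcp_rot: [0.0, 0.707, 0.707, 0.0]
contact_force: [-1.2, 0.8, 1.6]
opening: 54.8
```

Emit:
step_arm:
  moves: [0, 0, 0, 0, 0, 0, 0, 0, 0, 0, 0, 0, 0, 0, 0, 0, 0, 0, 0, 0, 0, 0, 0, 0]
  grip: 60

```text
t: 16.97
ee_pos: [622.8, -126.3, 103.2]
tcp_rot: [-0.0, 0.707, 0.707, -0.0]
contact_force: [-0.0, 0.4, -0.7]
opening: 65.8
```

Emit:
step_arm:
  moves: [0, 0, 0, 0, 0, 0, 0, 0, 0, 0, 0, 0, 0, 0, 0, 0, 0, 0, 0, 0, 0, 0, 0, 0]
  grip: 0

```text
t: 17.3
ee_pos: [622.8, -126.3, 103.4]
tcp_rot: [-0.0, 0.707, 0.707, 0.0]
contact_force: [-0.5, -0.2, -0.0]
opening: 85.5
```

Emit:
step_arm:
  moves: [0, 0, 8, 0, 0, 0, 0, 0, 20, 0, 0, 0, 0, 0, 30, 0, 0, 0, 0, 0, 30, 0, 0, 0, 0, 0, 25, 0, 0, 0, -4, -8, 12, 0, 0, 0, -4, -10, 0, 0, 0, 0, 0, 0, 0, 0, 0, 0, 0, 0, 0, 0, 0, 0]

```text
t: 18.05
ee_pos: [613.8, -145.1, 226.3]
tcp_rot: [-0.001, 0.708, 0.706, -0.001]
contact_force: [-0.4, 1.1, 0.6]
opening: 85.2
```

Run:
```python
from shot import *
s,d=shot("b4",("wrist","scene","side"))
print(top(d["wrist"],"honey",(623,-127),145,tol=6))
print(top(d["wrist"],"red",(700,28),31,tol=6))
im=d["wrist"];C=cloud(im)
r=np.hypot(C[...,0]-623,C[...,1]+127)
m=(abs(C[...,2]-44)<2.5)&(r<45)&(r>29)
print(m.sum()); P=C[m][:,:2];print(fitc(P))
```

```text
t 18.05 p [ 613.8 -145.1  226.3] q [-0.001  0.708  0.706 -0.001] F [-0.4  1.1  0.6] op 85.2
{'n': 4222, 'cen': array([ 622.8, -126.6]), 'fit': array([ 622.8, -127.4]), 'r': np.float64(27.3), 'enc': array([ 623. , -127.3]), 'er': 28.0, 'zmed': 145.6}
{'n': 1124, 'cen': array([699.8,  25.9]), 'fit': array([699.8,  25.7]), 'r': np.float64(16.8), 'enc': array([700.1,  25.4]), 'er': 20.1, 'zmed': 31.3}
430
(array([ 623.4153531 , -126.64204494]), np.float64(33.74415179202512))
```

View pics/b4_wrist.png

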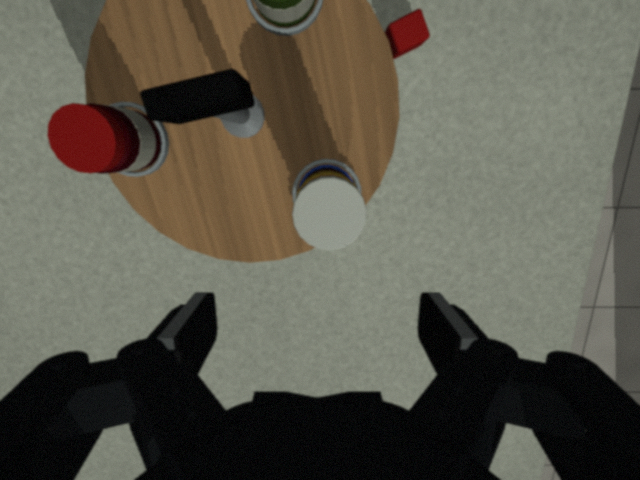

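View pics/b4_scene.png

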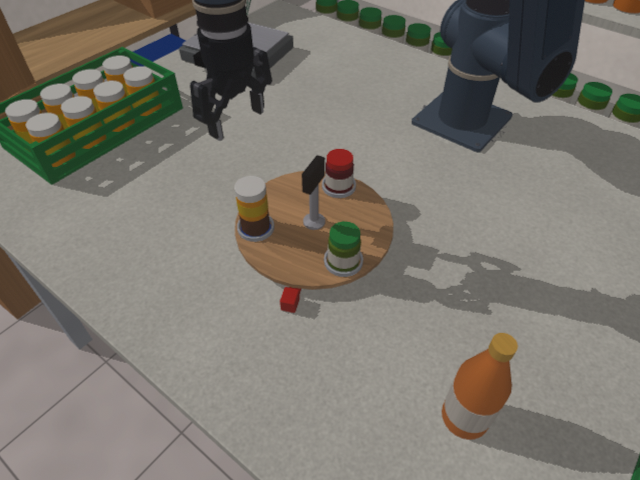

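Emit:
step_arm:
  moves: [-3, 3, 8, 0, 0, -0.1, -6, 8, 6, 0, 0, -0.1, -7, 9, 0, 0, 0, -0.1, -7, 9, 0, 0, 0, -0.1, -7, 9, 0, 0, 0, -0.1, -7, 9, 0, 0, 0, -0.1, -7, 9, 0, 0, 0, -0.1, -7, 9, 0, 0, 0, -0.1, -7, 9, 0, 0, 0, -0.1, -7, 9, 0, 0, 0, -0.1, -6, 9, 0, 0, 0, -0.1, -4, 6, 0, 0, 0, -0.1, 0, 0, 0, 0, 0, -0.1, 0, 0, 0, 0, 0, -0.068, 0, 0, 0, 0, 0, 0, 0, 0, 0, 0, 0, 0]

```text
t: 19.53
ee_pos: [539.3, -45.9, 241.3]
tcp_rot: [-0.0, 0.995, 0.102, -0.001]
contact_force: [0.1, -0.2, 0.1]
opening: 85.6
```

Run:
```python
from shot import *
s,d=shot("c1",("wrist","scene"))
print(s["qpos"].round(3))
im=d["wrist"];C=cloud(im)
def bar(im):
    C=cloud(im)
    m=(abs(C[...,2]-179)<4)&(np.hypot(C[...,0]-540,C[...,1]+46)<45)&(im["range_z"]>0)
    c=max(cv2.findContours(m.astype(np.uint8),0,cv2.CHAIN_APPROX_NONE)[0],key=len)
    P=np.array([cast(im,u,v,179)[:2] for u,v in c[:,0]]).astype(np.float32)
    return cv2.minAreaRect(P),m.sum()
print(bar(im),bar(d["scene"]))
for k,n,h in (("green",(585,58),114),("red",(427,-70),114),("red",(699,27),31),("honey",(623,-127),145)):
  print(k,top(im,k,n,h,tol=3.5),top(d["scene"],k,n,h,tol=6))
# disc fit
H=hsv(im)
for n in ("wrist",):
    m=(abs(C[...,2]-34)<5)&(H[...,0]<25)&(H[...,1]>60)&(im["range_z"]>0)
    cs=cv2.findContours(m.astype(np.uint8),0,cv2.CHAIN_APPROX_NONE)[0]
    c=max(cs,key=len)
    P=np.array([cast(im,u,v,34)[:2] for u,v in c[:,0]])
    r=np.hypot(*(P-[539,-47]).T);P=P[abs(r-157)<6]
    print("disc",fitc(P),len(P))
```

```text
t 19.5333 p [539.3 -45.9 241.3] q [-0.     0.995  0.102 -0.001] F [ 0.1 -0.2  0.1] op 85.6
[-0.209  0.105  0.228  1.696  0.     2.728]
(((540.2542114257812, -48.60192108154297), (59.0554084777832, 17.50189971923828), 12.212424278259277), np.int64(1993)) (((544.0340576171875, -46.37125778198242), (62.92581558227539, 18.33930206298828), 12.257295608520508), np.int64(236))
green {'n': 3266, 'cen': array([584.7,  56.6]), 'fit': array([584. ,  56.4]), 'r': np.float64(26.3), 'enc': array([584.1,  56.3]), 'er': 27.2, 'zmed': 114.6} {'n': 594, 'cen': array([588.5,  59.7]), 'fit': array([588. ,  59.3]), 'r': np.float64(26.7), 'enc': array([588.2,  59.9]), 'er': 29.1, 'zmed': 113.3}
red {'n': 2038, 'cen': array([428.6, -72.4]), 'fit': array([428. , -72.5]), 'r': np.float64(26.3), 'enc': array([428.4, -72.6]), 'er': 27.6, 'zmed': 114.7} {'n': 401, 'cen': array([431.8, -69.7]), 'fit': array([431.4, -70.1]), 'r': np.float64(27.2), 'enc': array([431.4, -68.7]), 'er': 29.9, 'zmed': 113.1}
red {'n': 975, 'cen': array([700.1,  26.6]), 'fit': array([699.8,  26.4]), 'r': np.float64(16.2), 'enc': array([699.8,  26.3]), 'er': 19.6, 'zmed': 31.3} {'n': 254, 'cen': array([704.6,  29.6]), 'fit': array([704.6,  29.3]), 'r': np.float64(16.9), 'enc': array([705. ,  28.5]), 'er': 20.7, 'zmed': 30.0}
honey {'n': 4442, 'cen': array([ 623.5, -127.4]), 'fit': array([ 622.7, -127.6]), 'r': np.float64(27.5), 'enc': array([ 622.8, -127.5]), 'er': 28.1, 'zmed': 145.6} {'n': 557, 'cen': array([ 627. , -125.1]), 'fit': array([ 626.6, -125.6]), 'r': np.float64(28.0), 'enc': array([ 627., -126.]), 'er': 29.7, 'zmed': 144.4}
disc (array([539.07170479, -48.88523683]), np.float64(155.14449351481267)) 634
```

View pics/c1_wrist.png

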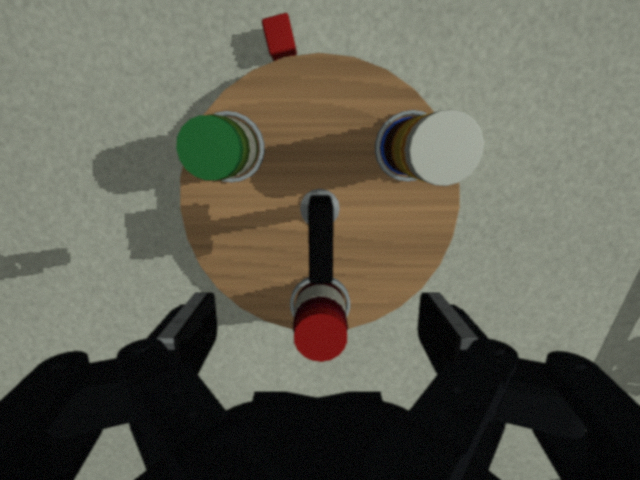

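Emit:
step_arm:
  moves: [0.4, -1.4, 0, 0, 0, 0, 0, -1.4, -8, 0, 0, 0, 0, 0, -18, 0, 0, 0, 0, 0, -22, 0, 0, 0, 0, 0, -22, 0, 0, 0, 0, 0, -16, 0, 0, 0, 0, 0, -9, 0, 0, 0, 0, 0, -5, 0, 0, 0, 0, 0, 0, 0, 0, 0, 0, 0, 0, 0, 0, 0, 0, 0, 0, 0, 0, 0]

```text
t: 20.55
ee_pos: [541.1, -49.3, 143.9]
tcp_rot: [0.0, 0.995, 0.101, 0.001]
contact_force: [-0.4, 0.3, -0.2]
opening: 85.1
```

Run:
```python
from shot import *
s,d=shot("c2",("wrist","side"))
im=d["wrist"]
C=cloud(im)
m=(abs(C[...,2]-179)<4)&(np.hypot(C[...,0]-540,C[...,1]+46)<45)&(im["range_z"]>0)
c=max(cv2.findContours(m.astype(np.uint8),0,cv2.CHAIN_APPROX_NONE)[0],key=len)
P=np.array([cast(im,u,v,179)[:2] for u,v in c[:,0]]).astype(np.float32)
print(cv2.minAreaRect(P),m.sum())
```

```text
t 20.55 p [541.1 -49.3 143.9] q [0.    0.995 0.101 0.001] F [-0.4  0.3 -0.2] op 85.1
((540.291748046875, -48.611751556396484), (60.29774856567383, 17.68577003479004), 12.079036712646484) 5157
```

View pics/c2_wrist.png

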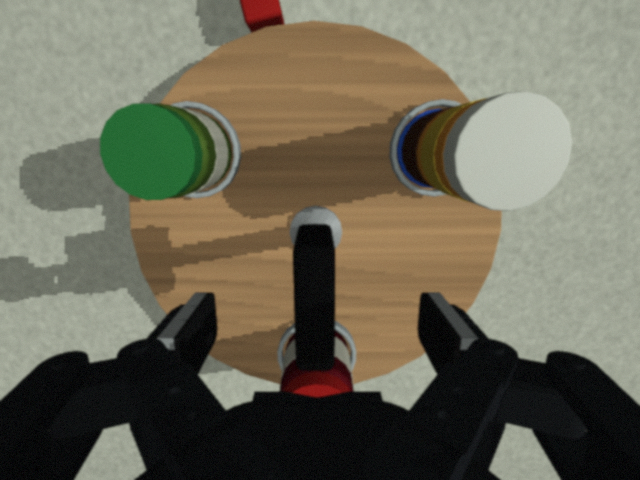

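View pics/c2_side.png

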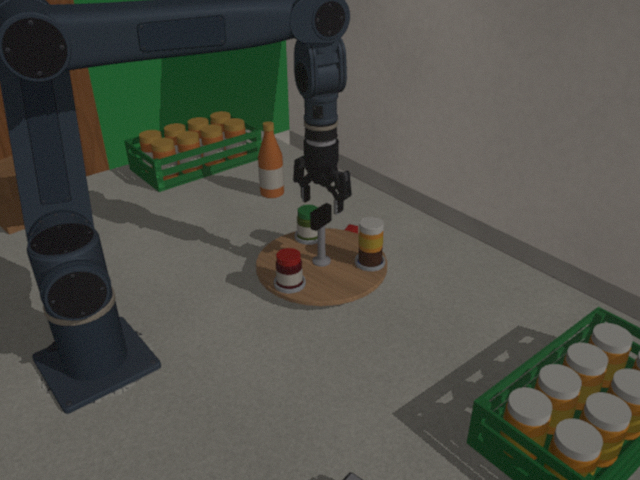

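Emit:
step_arm:
  moves: [-0.9, 0.6, -2, 0, 0, 0.006, 0, 0, -1, 0, 0, 0, 0, 0, 0, 0, 0, 0, 0, 0, 0, 0, 0, 0, 0, 0, 0, 0, 0, 0, 0, 0, 0, 0, 0, 0]
  grip: 150

```text
t: 21.15
ee_pos: [539.3, -48.5, 139.4]
tcp_rot: [0.0, 0.995, 0.104, 0.0]
contact_force: [0.7, 0.2, 0.2]
opening: 35.3
```

Emit:
step_arm:
  moves: [0, 0, 0, 0, 0, 0, 0, 0, 0, 0, 0, 0, 0, 0, 0, 0, 0, 0, 0, 0, 0, 0, 0, 0, 0, 0, 0, 0, 0, 0, 0, 0, 0, 0, 0, 0, 0, 0, 0, 0, 0, 0, 0, 0, 0, 0, 0, 0]
  grip: 255

```text
t: 21.82
ee_pos: [539.3, -48.4, 139.5]
tcp_rot: [-0.0, 0.995, 0.104, 0.0]
contact_force: [-0.4, 0.1, 2.3]
opening: 17.1
```

Run:
```python
from shot import *
s,d=shot("c3",("wrist",))
print(s["ft_torque"],s["qpos"].round(3))
print(top(d["wrist"],"honey",(623,-127),145,tol=6))
```

```text
t 21.8167 p [539.3 -48.4 139.5] q [-0.     0.995  0.104  0.   ] F [-0.4  0.1  2.3] op 17.1
[0.16324777 0.17224839 0.06989315] [-0.214  0.086  0.005  1.49   0.     2.719]
{'n': 12045, 'cen': array([ 623.8, -126.6]), 'fit': array([ 622.5, -126.8]), 'r': np.float64(28.0), 'enc': array([ 623.2, -126.6]), 'er': 29.0, 'zmed': 145.5}
```

Emit:
step_arm:
  moves: [0, 0, 0, 0, 0, 0.005, 0, 0, 0, 0, 0, 0.01, 0, 0, 0, 0, 0, 0.015, 0, 0, 0, 0, 0, 0.02, 0, 0, 0, 0, 0, 0.025, 0, 0, 0, 0, 0, 0.03, 0, 0, 0, 0, 0, 0.035, 0, 0, 0, 0, 0, 0.04, 0, 0, 0, 0, 0, 0.04, 0, 0, 0, 0, 0, 0.04, 0, 0, 0, 0, 0, 0.04, 0, 0, 0, 0, 0, 0.035, 0, 0, 0, 0, 0, 0.03, 0, 0, 0, 0, 0, 0.025, 0, 0, 0, 0, 0, 0.02, 0, 0, 0, 0, 0, 0.015, 0, 0, 0, 0, 0, 0.01, 0, 0, 0, 0, 0, 0.005, 0, 0, 0, 0, 0, 0]

```text
t: 23.45
ee_pos: [539.2, -48.3, 139.5]
tcp_rot: [-0.0, 0.948, 0.319, 0.0]
contact_force: [-2.3, 2.1, 4.3]
opening: 17.1
```

Run:
```python
from shot import *
s,d=shot("c4",("wrist","scene"))
q=s["tcp_rot"];print(s["ft_torque"],s["qpos"].round(3),np.degrees(2*np.arctan2(q[2],q[1])))
t=top(d["wrist"],"honey",(663,-60),145,tol=6,rad=90);print(t)
```

```text
t 23.45 p [539.2 -48.3 139.5] q [-0.     0.948  0.319  0.   ] F [-2.3  2.1  4.3] op 17.1
[ 0.54647517  0.36064613 -0.02284665] [-0.213  0.086  0.005  1.49   0.     2.279] 37.21033068464929
{'n': 12022, 'cen': array([648.9, -83. ]), 'fit': array([647.9, -83.8]), 'r': np.float64(28.0), 'enc': array([647.4, -83.8]), 'er': 29.1, 'zmed': 145.5}
```

View pics/c4_scene.png

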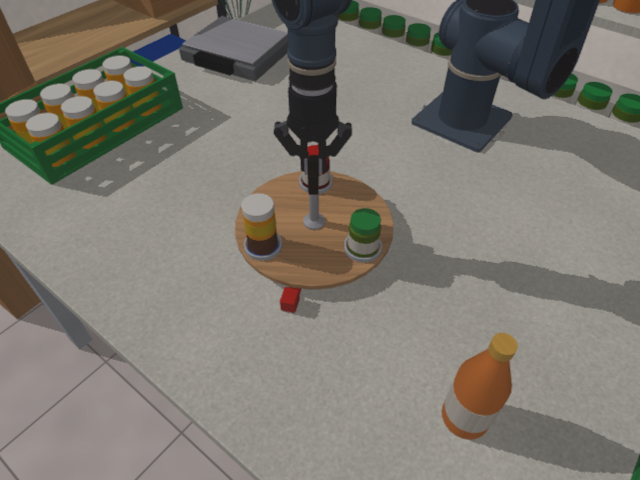

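Emit:
step_arm:
  moves: [0, 0, 0, 0, 0, 0.01, 0, 0, 0, 0, 0, 0.02, 0, 0, 0, 0, 0, 0.03, 0, 0, 0, 0, 0, 0.04, 0, 0, 0, 0, 0, 0.05, 0, 0, 0, 0, 0, 0.05, 0, 0, 0, 0, 0, 0.05, 0, 0, 0, 0, 0, 0.05, 0, 0, 0, 0, 0, 0.05, 0, 0, 0, 0, 0, 0.05, 0, 0, 0, 0, 0, 0.05, 0, 0, 0, 0, 0, 0.05, 0, 0, 0, 0, 0, 0.05, 0, 0, 0, 0, 0, 0.05, 0, 0, 0, 0, 0, 0.04, 0, 0, 0, 0, 0, 0.03, 0, 0, 0, 0, 0, 0.02, 0, 0, 0, 0, 0, 0.01, 0, 0, 0, 0, 0, 0, 0, 0, 0, 0, 0, 0]

```text
t: 25.22
ee_pos: [539.0, -48.1, 139.5]
tcp_rot: [-0.0, 0.781, 0.625, 0.0]
contact_force: [-3.3, 4.1, 4.6]
opening: 17.2
```

```bash
cat > chk.py <<'E'
from shot import *
def chk(tag):
    s,d=shot(tag,("wrist","scene","side"))
    q=s["tcp_rot"];print(s["ft_torque"].round(2),np.degrees(2*np.arctan2(q[2],q[1])))
    for n,ax in (("wrist",(539.7,-48.7)),("scene",(544.0,-46.4)),("side",(535.9,-51.1))):
        im=d[n];ax=np.array(ax)
        a=ax+115*np.array([np.cos(.43),np.sin(.43)])
        h=top(im,"honey",a,145,tol=6,rad=70);p=top(im,"red",(700,27),31,tol=6,rad=45)
        p0={"wrist":(699.8,26.4),"scene":(704.5,29.4),"side":(701.4,24.4)}[n]
        an=lambda v:round(float(np.degrees(np.arctan2(*(np.array(v)-ax)[::-1]))),2)
        print(n,h,h and an(h["fit"]),"ptr",p and (p["fit"],an(p["fit"])),an(p0))
        C=cloud(im);r=np.hypot(*(C[...,:2]-a).transpose(2,0,1))
        m=(abs(C[...,2]-44)<2.5)&(r<45)&(r>29)
        if m.sum()>50: c=fitc(C[m][:,:2]);print("ring",c,an(c[0]))
    return s,d
E
python3 -c "
from chk import *
chk('c5')"
```

```text
t 25.2167 p [539.  -48.1 139.5] q [-0.     0.781  0.625  0.   ] F [-3.3  4.1  4.6] op 17.2
[0.84 0.63 0.06] 77.32759052753028
wrist {'n': 12027, 'cen': array([645.2,  -4. ]), 'fit': array([644.8,  -5.3]), 'r': np.float64(28.0), 'enc': array([644.5,  -5.2]), 'er': 29.0, 'zmed': 145.5} 22.44 ptr (array([698.9,  31.1]), 26.62) 25.13
ring (array([645.16506778,  -4.28480922]), np.float64(33.82057644736283)) 22.84
scene {'n': 679, 'cen': array([650.1,  -3.1]), 'fit': array([649.6,  -3.5]), 'r': np.float64(27.8), 'enc': array([650.7,  -4.2]), 'er': 29.9, 'zmed': 144.3} 22.11 ptr (array([704.3,  29.6]), 25.37) 25.28
ring (array([647.68709005,  -3.90075492]), np.float64(33.96448014114082)) 22.29
side {'n': 255, 'cen': array([642.4,  -7.9]), 'fit': array([642.7,  -7.2]), 'r': np.float64(30.9), 'enc': array([643.2,  -8. ]), 'er': 35.9, 'zmed': 147.2} 22.35 ptr (array([709.2,  19.3]), 22.11) 24.52
ring (array([642.94900013,  -4.1056944 ]), np.float64(33.94432604972178)) 23.7
```

View pics/c5_wrist.png

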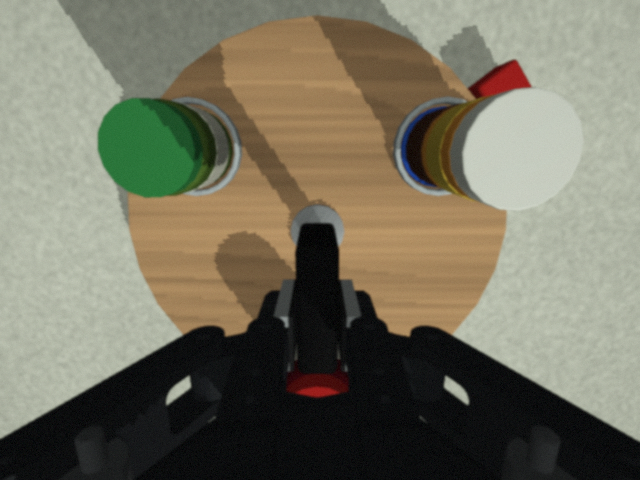

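View pics/c5_scene.png

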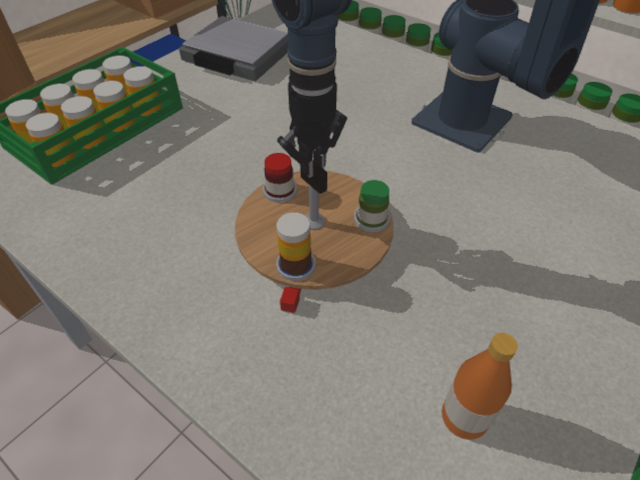

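Emit:
step_arm:
  moves: [0, 0, 0, 0, 0, 0.008, 0, 0, 0, 0, 0, 0.015, 0, 0, 0, 0, 0, 0.015, 0, 0, 0, 0, 0, 0.01, 0, 0, 0, 0, 0, 0.003, 0, 0, 0, 0, 0, 0, 0, 0, 0, 0, 0, 0, 0, 0, 0, 0, 0, 0, 0, 0, 0, 0, 0, 0]

```text
t: 26.12
ee_pos: [539.0, -48.1, 139.5]
tcp_rot: [-0.0, 0.765, 0.644, 0.0]
contact_force: [-3.8, 4.1, 5.2]
opening: 17.4
```

```bash
python3 -c "
from chk import *
s,d=chk('c6')
for n in d:
  im=d[n]
  for k,ang,ax in (('green',135,(540,-48.7)),('red',-100,(540,-48.7))):
    a=np.array(ax)+115*np.array([np.cos(np.radians(ang)),np.sin(np.radians(ang))])
    print(n,k,top(im,k,a,114,tol=6,rad=60))
"
```

```text
t 26.1167 p [539.  -48.1 139.5] q [-0.     0.765  0.644  0.   ] F [-3.8  4.1  5.2] op 17.4
[ 0.84  0.62 -0.02] 80.23583843875512
wrist {'n': 11991, 'cen': array([642.8,   1.1]), 'fit': array([ 6.426e+02, -1.000e-01]), 'r': np.float64(28.0), 'enc': array([ 6.424e+02, -3.000e-01]), 'er': 28.9, 'zmed': 145.5} 25.28 ptr (array([698.2,  34.6]), 27.72) 25.13
ring (array([6.42752141e+02, 4.70084951e-01]), np.float64(33.548528120527)) 25.51
scene {'n': 685, 'cen': array([647.7,   1.8]), 'fit': array([647.2,   1.4]), 'r': np.float64(27.9), 'enc': array([647.6,   1.1]), 'er': 29.7, 'zmed': 144.4} 24.85 ptr (array([704.2,  29.4]), 25.32) 25.28
ring (array([6.45514904e+02, 5.58370183e-01]), np.float64(33.834142090925006)) 24.82
side {'n': 252, 'cen': array([641.3,  -2.8]), 'fit': array([641.4,  -2.2]), 'r': np.float64(30.9), 'enc': array([639.7,  -4. ]), 'er': 36.3, 'zmed': 146.9} 24.87 ptr (array([705.9,  19.7]), 22.61) 24.52
ring (array([640.50290301,  -1.70764667]), np.float64(33.52956927752321)) 25.28
wrist green {'n': 7773, 'cen': array([458.9,  33.3]), 'fit': array([458.7,  32.3]), 'r': np
[... 197 characters left out ...]
23.6, -139.8]), 'er': 19.3, 'zmed': 113.7}
scene green {'n': 465, 'cen': array([462.8,  34.7]), 'fit': array([462.5,  34.1]), 'r': np.float64(26.7), 'enc': array([462.8,  33. ]), 'er': 29.4, 'zmed': 113.3}
scene red {'n': 407, 'cen': array([ 524.2, -158.4]), 'fit': array([ 523.9, -158.7]), 'r': np.float64(27.0), 'enc': array([ 524.4, -159.3]), 'er': 29.7, 'zmed': 113.3}
side green {'n': 234, 'cen': array([454. ,  27.3]), 'fit': array([454. ,  27.7]), 'r': np.float64(26.7), 'enc': array([452.6,  27.5]), 'er': 30.3, 'zmed': 115.8}
side red {'n': 313, 'cen': array([ 516.1, -165.5]), 'fit': array([ 516.2, -165.1]), 'r': np.float64(28.3), 'enc': array([ 514.6, -163.9]), 'er': 32.0, 'zmed': 115.9}
```

View pics/c6_scene.png

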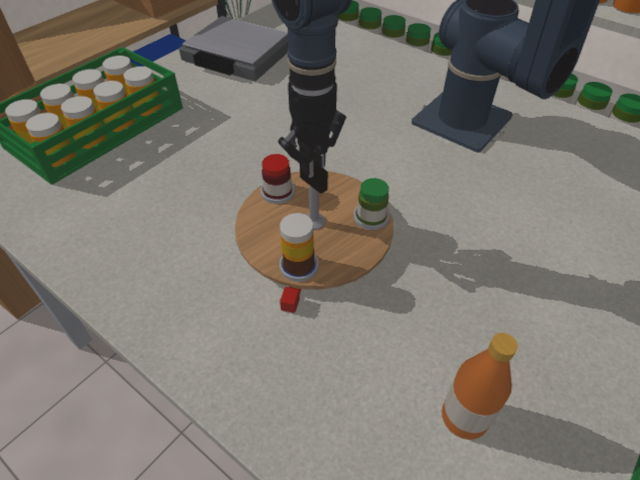

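View pics/c6_side.png

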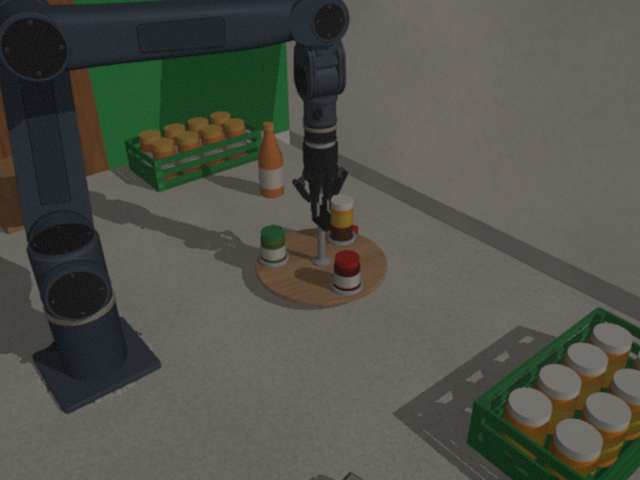

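```bash
python3 -c "
from station import manip,hand_in
print(abs(manip.read_state()['dq']).max()); print(hand_in())
s=manip.read_state();print(s['t'],s['ee_pos'],s['opening'])"
```

```text
0.0010407167018483129
the job is handed in; nothing more can be done
None
the job is handed in; nothing more can be done
```

The job is handed in at about 26 s of the 64 s allowed, with the gripper still closed on the handle.

- **Riser:** it is seated on the blue disc. Its centre measured within about 0.5 mm of the pocket's, and its top was at the expected height.
- **Honey:** it stands on the riser, about 0.5 mm off centre. It was still upright and on the riser after the turn.
- **Carousel:** I turned it about 68.5° by the handle, in gentle ramps.
    - **Final angles:** the honey stands at 24.9–25.3° and the pointer at 25.1–25.3° in the wrist and scene cameras, so they line up to within about 0.4°.
    - **Side camera:** its final pointer reading was 22.6°, with the honey partly hiding the pointer, so I set it aside. Its earlier clear reading was 24.5°.
- **Other jars and bottle:** the pickles and jam are upright in their pockets in the last pictures, and I did not touch the bottle.
- **Camera offsets:** the scene camera read about 5 mm off the wrist camera, and the side camera was off the other way. I placed by the wrist camera and compared angles within each camera.
- **Forces:** the contact force stayed under about 8 N in every reading I took. It was about 8 N at the handle when I handed in.

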